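# Sweep the loose nuts off the sorting tray into the bin

## Robot

A 6-joint arm with a two-finger parallel gripper is mounted at the origin on the work surface. World frame = base frame: x ahead of the robot, y to its left, z up, the work surface at z = 0. Lengths are in m, angles in rad, forces in N, time in s.
With the tool pointing down it reaches from about 0.35 to 0.975 m from the base axis. Payload 4.9 kg.
Tool frame: the origin (TCP) lies on the mounting face of the last link; the fingertips stand 173 mm ahead of it and the grasp point (between the pads) lies 155 mm ahead of it; z points along the fingers, y is the direction in which the jaws open and shut (so a half turn about z gives the same grasp; the last joint's range is limited). The gripper opens to 85 mm and grips with 20 to 120 N. Pads are 22 mm wide; open, the fingers measure 114 mm over their backs; the gripper's body (76 mm by 85 mm) begins 54 mm behind the grasp point. The pads swing forward as they close: fully open they stand 13 mm farther back than shut.
Start: joints at [1.07, 0.053, 1.613, -0, 1.476, -0.119], TCP at [0.233, 0.58, 0.405] pointing down, gripper open.
Joint ranges: [-3.01, 3.01], [-1.01, 2.22], [0.06, 2.58], [-1.02, 4.17], [0.09, 2.62], [-3.14, 3.14]. Speed limits (rad/s): [2.57, 2.57, 3.14, 3.14, 3.14, 3.14].

## Interface

Orientations are given as a rotation vector (axis times angle).
In Python, from station import ctrl gives the robot as it stands. The module is installed in compiled form; this text tells all that it offers.
- The arm moves only by the tool jog_arm, never from a script. Its argument "steps" is a list of rows, each a list of 2 entries, a list of its own where there are three numbers: the shift along the tool's x, y, z in cm, then the turn, a rotation vector about the tool's x, y, z in degrees. In form: [[[tx, ty, tz], [rx, ry, rz]], ...]. A call has 1 to 8 rows; each row shifts and turns the pose as measured when the row begins, along the tool's axes as they then stand; what a row does not reach is not made up. A row lasts 1/10 s, in which the tool goes at most 50 mm and 8.59 degrees, less where a joint would pass 70% of its speed; a pose out of reach is approached as far as the arm can. A call is refused whole if a number of a shift passes 5 or a number of a turn 8.59, either way. A call with a gripper value outside its range is refused whole. "fingers" is the gripper command: -1 is shut, 1 is fully open, values between are in proportion, set as the call begins (left out, the last holds). The fingers move at their own pace and stop on an object; "grip_force" is the grip in N (left out, the last holds). Time passes only in rows, so rows that do not move let the fingers close. It gives the time, the measured TCP pose, the force and the opening at its end, in the units of the state.
- ctrl.get_obs(): the state, without advancing time (a new reading comes with each control period).
- ctrl.get_image(name): name is "scene" or "top" or "wrist"; returns the picture (400x640x3 uint8, red, green, blue); there is no depth.
- ctrl.camera_info(name): a dict with "K" (3x3 intrinsics, pixels), "camera_from_world" (4x4, takes a point from world to camera coordinates). Camera axes: x right, y up, looking along -z (the intrinsics and any distortion apply to the point x, -y, -z); pixel columns grow to the right and rows downward; lengths in m; the calibration is good to about 2 mm. A picture is of the moment at which its call begins: read the wrist's pose just before it. camera_info takes no time and is no camera call; for the wrist camera it gives the pose at the moment of the call.
- ctrl.finish_job(): hands the job in, once; it reports no verdict.
The state is a dict: "t": time; "q": joint angles; "dq": joint speeds; "effort": joint torques, N m; "tool_pos": TCP position; "tool_rot": TCP orientation; "contact_force": force on the tool from outside, world axes, zero at the start; "wrist_torque": the same for the moment, N m; "opening": finger opening in m.
Only numpy, scipy, OpenCV 4.12 (cv2) and the standard library are available. Lean on these libraries where they do the work, as an engineer would, in place of code of your own. Each camera call takes 0.05 s, during which the arm holds its last target.

## Task

Sweep the four loose brass-coloured nuts off the sorting tray with the fingers, over its open lip, so that all four drop into the blue bin below. Only push them along the tray: do not pick any nut up. Leave the grey pulley and the white stove knob standing where they are on the tray, the bin under the lip, and the other things on the bench alone.

Things in the scene. Friction and masses are not known exactly. Their poses are not given: they have to be found in the camera images.
- tray: steel sorting tray with a black rubber floor on a grey stand, fixed to the bench. Origin on the bench (z = 0) under its middle; z up; it pours towards its own -y. The flat floor is 85 mm above the origin. Walls, 3 mm thick, reach 25 mm above the floor: sides at x = -140 and 140 mm, back at y = 175 mm. From y = -95 mm the sides converge to the open lip at y = -175 mm
- tray_lip (a point): middle of the tray's open lip, at the level of the tray's floor: (0, -175, 85) mm from the tray's origin, axes as the tray's. The lip has no wall; the mouth there is 150 mm wide (x from -75 to 75 mm). The tray's floor is 5 mm thick; beyond the lip (-y) is the drop into the bin
- bin: loose blue open bin, 170 (x) by 120 (y) mm, walls 3 mm, 350 g, on the bench with its back edge 20 to 25 mm under the lip, axes parallel to the tray's. Origin at the centre of its underside; z up. Back wall (y = 60 mm) and sides 68 mm high, so the rim is 12 mm below the underside of the tray; front wall (y = -60 mm) 48 mm high
- nut1: one of four identical loose hex nuts lying flat on the tray's floor: brass-coloured, 24 mm across flats, 27.7 mm across corners, 13 mm thick, bore 16 mm, 25 to 43 g. Origin at the nut's centre, 6.5 mm above the floor; z is the nut's axis. They start at least 30 mm apart, in the middle and back of the tray, 60 mm or more from its walls
- nut2: one of four identical loose hex nuts lying flat on the tray's floor: brass-coloured, 24 mm across flats, 27.7 mm across corners, 13 mm thick, bore 16 mm, 25 to 43 g. Origin at the nut's centre, 6.5 mm above the floor; z is the nut's axis. They start at least 30 mm apart, in the middle and back of the tray, 60 mm or more from its walls
- nut3: one of four identical loose hex nuts lying flat on the tray's floor: brass-coloured, 24 mm across flats, 27.7 mm across corners, 13 mm thick, bore 16 mm, 25 to 43 g. Origin at the nut's centre, 6.5 mm above the floor; z is the nut's axis. They start at least 30 mm apart, in the middle and back of the tray, 60 mm or more from its walls
- nut4: one of four identical loose hex nuts lying flat on the tray's floor: brass-coloured, 24 mm across flats, 27.7 mm across corners, 13 mm thick, bore 16 mm, 25 to 43 g. Origin at the nut's centre, 6.5 mm above the floor; z is the nut's axis. They start at least 30 mm apart, in the middle and back of the tray, 60 mm or more from its walls
- pulley: bystander: grey grooved belt pulley lying flat on the tray near one side wall, 48 mm diameter, 25 mm high, 60 g; origin at the centre of its underside, z up. It stands 97 to 113 mm from the tray's middle line, at tray y from -50 to -5 mm; the stove knob has the like place on the other side
- stove_knob: bystander: white stove knob standing on the tray beside the other side wall, 44 mm diameter base, 26 mm high with a black-marked grip bar on top, 40 g; origin at the centre of its underside, z up
- nut_driver: bystander: screwdriver-type hand tool with a red handle lying on the bench to the robot's right, 220 mm long, 26 mm thick; origin at the middle of its length on the bench, x from handle to tip
- multimeter: bystander: yellow multimeter lying on the bench to the right of the bin, 150 (x) by 75 by 42 mm; origin at the centre of its underside
- drum_roller: bystander: black rubber-tyred drum roller with a white hub, lying flat on the bench to the left of the tray, 80 mm diameter, 31 mm high; origin at the centre of its underside
- lint_filter: bystander: grey dryer lint filter frame with white mesh lying on a blue mat to the robot's left, 105 (x) by 220 (y) by 32 mm; origin at the centre of its underside
- spray_bottle: bystander: green spray bottle with a white head standing on the bench at the right, 68 mm diameter, 204 mm high; origin at the centre of its underside

How it is judged:
By the outcome, as a careful person would: the job done as asked, in the order asked, and still so for the second after the job is handed in, with the robot touching nothing.
It also fails if it takes over 72 s, if anything falls off the work surface, if the arm or the gripper's body presses on something with over 40 N, if the wrist force passes 120 N, or if a joint passes its speed limit or range.

## Working session

There is one attempt and no reset: what is moved stays moved. The work goes in short steps, Python scripts to look and compute and a tool call to move; the robot and the scene stay as the last step left them, time stands still between calls to the robot, and variables do not carry over. Pictures are saved under pics/ and viewed, and the job is handed in when it is done.

Besides the shell and the picture viewer there is one more tool, called after "Request:" as name(argument=value, ...) on one line, values as JSON. jog_arm: Moves the arm, as the interface text tells. Its arguments: {"type":"object","properties":{"steps":{"type":"array","items":{"type":"array"}},"fingers":{"type":"number"},"grip_force":{"type":"number"}},"required":["steps"]}

```bash
mkdir -p pics; python3 - <<'E'
from station import ctrl
import cv2
o=ctrl.get_obs();print({k:(v if not hasattr(v,'round') else v) for k,v in o.items()})
for n in("top","scene"):
    im=ctrl.get_image(n);cv2.imwrite(f"pics/{n}0.png",im[:,:,::-1]);i=ctrl.camera_info(n);print(i)
E
```

```text
{'t': 0.0, 'q': array([ 1.07001012e+00,  5.33693350e-02,  1.61429914e+00, -9.30866497e-07,
        1.47598604e+00, -1.18997636e-01]), 'dq': array([-0.00122635,  0.00155911, -0.00120086, -0.0008209 , -0.0003496 ,
       -0.00030715]), 'effort': array([ 2.00478303e-04, -3.93701041e+01, -3.70169771e+01, -8.04427441e-05,
        7.37283641e-03, -4.66688405e-06]), 'tool_pos': array([0.2327325 , 0.57976506, 0.40345184]), 'tool_rot': array([-0.59595684, -3.08390751,  0.00308432]), 'contact_force': array([ 0.12692343, -0.19566953, -0.07678226]), 'wrist_torque': array([ 0.08181232, -0.07228626, -0.01804933]), 'opening': 0.08512072755629288}
{'K': array([[495.30332226,   0.        , 327.32408985],
       [  0.        , 495.30332226, 203.20225334],
       [  0.        ,   0.        ,   1.        ]]), 'camera_from_world': array([[-0.00277054, -0.99988656, -0.01480488,  0.00866175],
       [ 0.99179006, -0.00464028,  0.12779257, -0.53103972],
       [-0.12784678, -0.01432928,  0.99169041, -1.33770052],
       [ 0.        ,  0.        ,  0.        ,  1.        ]])}
{'K': array([[377.78246805,   0.        , 324.62285755],
       [  0.        , 377.78246805, 198.35401106],
       [  0.        ,   0.        ,   1.        ]]), 'camera_from_world': array([[-0.76505721,  0.64369159,  0.01867072,  0.42495052],
       [-0.50039338, -0.61249021,  0.61193318,  0.22892315],
       [ 0.40533187,  0.45882118,  0.79068906, -1.3062421 ],
       [ 0.        ,  0.        ,  0.        ,  1.        ]])}
```

View pics/top0.png

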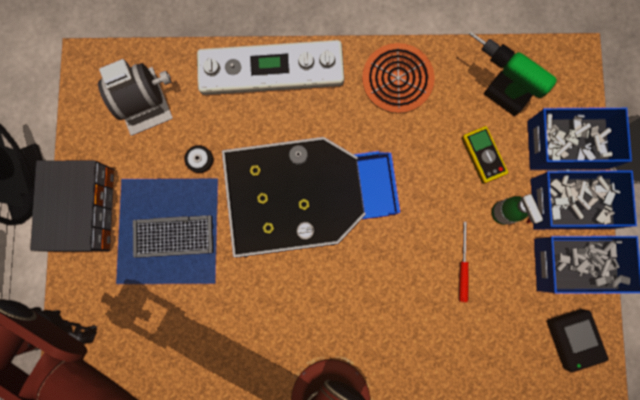

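View pics/scene0.png

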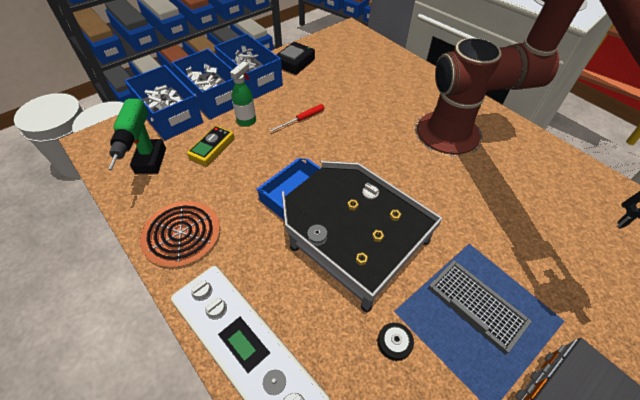

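The top view shows the nuts near (255,170), (263,198), (268,228) and (304,204), the pulley at (298,154), the knob at (305,230), and the bin on the right at (378,185). So the tray pours roughly along world -y. Next I'll measure these.

```bash
cat > h.py <<'E'
import numpy as np, cv2
from station import ctrl
def ray(n,uv,z,info=None):
    i=info or ctrl.camera_info(n);K=i["K"];T=i["camera_from_world"];R=T[:3,:3];c=-R.T@T[:3,3]
    p=np.linalg.inv(K)@np.array([uv[0],uv[1],1.]);d=R.T@np.array([p[0],-p[1],-p[2]])
    return c+d*(z-c[2])/d[2]
def nuts(im):
    h=cv2.cvtColor(im,cv2.COLOR_RGB2HSV)
    m=cv2.inRange(h,(18,110,90),(36,255,255))
    n,l,s,c=cv2.connectedComponentsWithStats(cv2.morphologyEx(m,cv2.MORPH_CLOSE,np.ones((3,3))))
    return [(c[i],s[i]) for i in range(1,n) if s[i,4]>12]
E
python3 - <<'E'
from h import *
for n in("top","scene"):
    im=cv2.imread(f"pics/{n}0.png")[:,:,::-1].copy()
    for c,s in nuts(im):
        if s[4]<250: print(n,c.round(1),s[2:],ray(n,c,.0965).round(4))
im=cv2.imread("pics/top0.png")
g=im[120:270,205:415];cv2.imwrite("pics/crop.png",cv2.resize(g,None,fx=3.8,fy=3.8,interpolation=cv2.INTER_CUBIC))
im=cv2.imread("pics/scene0.png")
g=im[145:315,250:450];cv2.imwrite("pics/crop2.png",cv2.resize(g,None,fx=3.5,fy=3.5,interpolation=cv2.INTER_CUBIC))
E
```

```text
top [537.6  63.8] [42 30 52] [ 0.9031 -0.5681  0.0965]
top [254.8 169.8] [11 11 81] [0.6138 0.1994 0.0965]
top [262.  197.9] [11 11 79] [0.538  0.179  0.0965]
top [303.4 203.8] [10 11 79] [0.5216 0.069  0.0965]
top [267.9 227.6] [11 11 81] [0.4592 0.1624 0.0965]
scene [602.6  39.4] [ 9 14 20] [-0.8197  0.0974  0.0965]
scene [634.7 137.9] [12 16 85] [-0.3266  0.4328  0.0965]
scene [352.5 203.9] [12 11 91] [0.5204 0.0686 0.0965]
scene [395.1 213.9] [11 11 84] [0.4573 0.1617 0.0965]
scene [377.6 234.9] [12 13 94] [0.5372 0.1784 0.0965]
scene [361.2 258. ] [12 13 92] [0.6126 0.1992 0.0965]
```

View pics/crop.png

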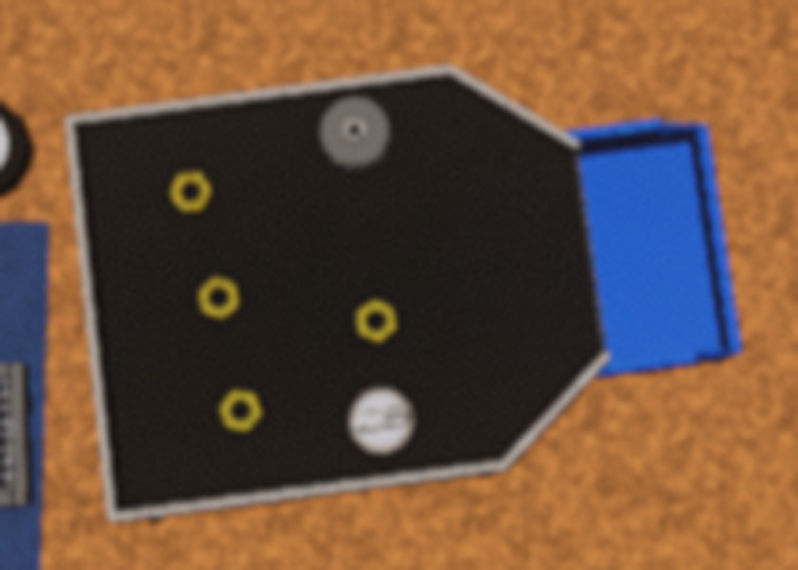

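View pics/crop2.png

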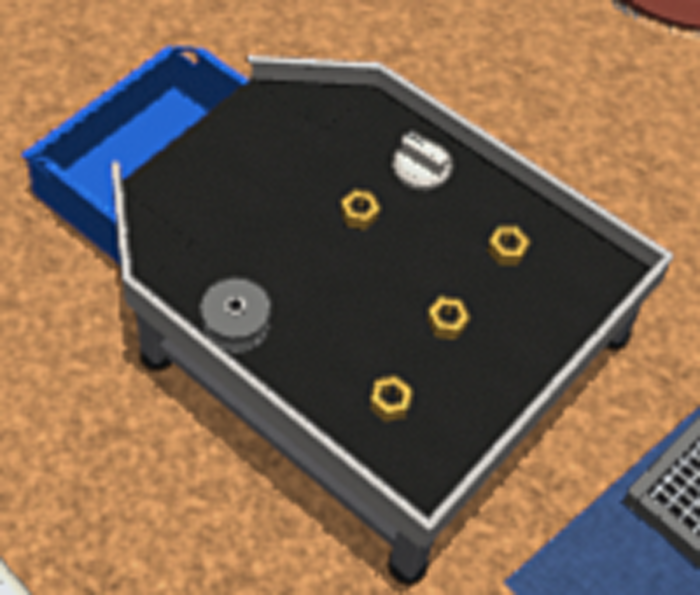

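```bash
python3 - <<'E'
from h import *
pc=[(67,118),(113,520),(505,468),(455,68),(579,148),(606,355)]
# model: image top=+x world => tray x? tray -y = world ~-y so tray x ~ world x
M=np.array([(143,178),(-143,178),(-143,-96),(143,-96),(77,-175),(-77,-175)])/1000.
P=np.array([ray("top",(205+u/3.8-.37,120+v/3.8-.37),.110)[:2] for u,v in pc])
mc,pm=M.mean(0),P.mean(0)
U,S,V=np.linalg.svd((M-mc).T@(P-pm));R=(U@V).T;t=pm-R@mc
print(P.round(4),R,t,np.degrees(np.arctan2(R[1,0],R[0,0])))
print("res mm",((M@R.T+t-P)*1000).round(1))
np.savez("tray.npz",R=R,t=t)
N=np.array([(.6132,.1993),(.5376,.1787),(.521,.0688),(.4583,.162)])
print("nuts tray",((N-t)@R*1000).round(1))
for n,uv,z in(("pulley",(205+355/3.8,120+130/3.8),.110),("knob",(205+381/3.8,120+420/3.8),.105)):
    p=ray("top",uv,z)[:2];print(n,p,((p-t)@R*1000).round(1))
print("bin pts",[((ray("top",(205+u/3.8,120+v/3.8),z)[:2]-t)@R*1000).round(0) for u,v,z in((708,124,.048),(740,352,.048),(600,375,.068),(572,128,.068))])
E
```

```text
[[ 0.6635  0.2847]
 [ 0.3835  0.2464]
 [ 0.4179 -0.0205]
 [ 0.6975  0.013 ]
 [ 0.6399 -0.0732]
 [ 0.495  -0.0902]] [[ 0.9920611  -0.12575682]
 [ 0.12575682  0.9920611 ]] [0.54563163 0.09078891] 7.224463201547204
res mm [[ 1.7  0.7]
 [-2.1  2.9]
 [-2.  -1.9]
 [ 2.   0.6]
 [ 4.2  0.1]
 [-3.7 -2.3]]
nuts tray [[ 80.7  99.2]
 [  3.1  88.2]
 [-27.2 -18.7]
 [-77.7  81.6]]
pulley [0.65261454 0.08186646] [105.  -22.3]
knob [0.45033503 0.06341523] [-98.  -15.2]
bin pts [array([  90., -276.]), array([ -78., -274.]), array([ -83., -171.]), array([  96., -176.])]
```

```bash
cat >> h.py <<'E'
from scipy.spatial.transform import Rotation as Ro
def tray():
    d=np.load("tray.npz");return d["R"],d["t"]
def go(x,y,yaw,tip,L=.173):
    """tool y at tray-yaw(deg), tray xy mm, tip height above floor mm. Prints turn first (about tool), then shift in turned tool axes, cm"""
    R,t=tray();o=ctrl.get_obs();a=np.radians(yaw+7.22)
    yv=np.array([np.cos(a),np.sin(a),0]);zv=np.array([0,0,-1.]);xv=np.cross(yv,zv)
    D=np.c_[xv,yv,zv];C=Ro.from_rotvec(o["tool_rot"])
    p=R@np.array([x,y])/1000+t;tgt=np.array([*p,.085+tip/1000+L])
    print("turn",np.degrees((C.inv()*Ro.from_matrix(D)).as_rotvec()).round(2),"shift after turn",(D.T@(tgt-o["tool_pos"])*100).round(2),"t",round(o["t"],2))
def st():
    R,t=tray();o=ctrl.get_obs();C=Ro.from_rotvec(o["tool_rot"]).as_matrix();tip=o["tool_pos"]+.173*C[:,2]
    print("tip tray",(R.T@(tip[:2]-t)*1000).round(1),"h",round((tip[2]-.085)*1000,1),"open",round(o["opening"]*1000,1),"F",o["contact_force"].round(1),"q",o["q"].round(2),"t",round(o["t"],2))
E
python3 -c "
from h import *
st();go(-27,28,0,60)"
```

```text
tip tray [-249.1  524.2] h 145.6 open 85.0 F [-0.5  0.1 -1.1] q [ 1.07  0.05  1.61  0.    1.48 -0.12] t 0.1
turn [-1.00e-01  5.00e-02  6.09e+01] shift after turn [-49.64  22.19   8.56] t 0.1
```

Request:
jog_arm(steps=[[[0,0,0],[0,0,7.6]],[[0,0,0],[0,0,7.6]],[[0,0,0],[0,0,7.6]],[[0,0,0],[0,0,7.6]],[[0,0,0],[0,0,7.6]],[[0,0,0],[0,0,7.6]],[[0,0,0],[0,0,7.6]],[[0,0,0],[0,0,7.6]]], fingers=-0.62)

```text
t: 0.9
tool_pos: [0.2321, 0.5786, 0.3974]
tool_rot: [2.123, 2.312, -0.018]
contact_force: [-0.1, 0.4, 0.3]
opening: 0.0165
```

```bash
python3 -c "
from h import *
st();go(-27,28,0,60)"
```

```text
tip tray [-250.9  521.7] h 139.4 open 16.5 F [-0.1  0.4  0.3] q [ 1.07  0.06  1.62 -0.    1.48  0.99] t 0.9
turn [-0.39  0.57 -2.36] shift after turn [-49.54  22.27   7.94] t 0.9
```

Request:
jog_arm(steps=[[[-3.1,1.4,0],[0,0,-2.4]],[[-3.1,1.4,0],[0,0,0]],[[-3.1,1.4,0],[0,0,0]],[[-3.1,1.4,0],[0,0,0]],[[-3.1,1.4,0],[0,0,0]],[[-3.1,1.4,0],[0,0,0]],[[-3.1,1.4,0],[0,0,0]],[[-3.1,1.4,0],[0,0,0]]])

```text
t: 1.7
tool_pos: [0.3749, 0.3398, 0.3937]
tool_rot: [2.067, 2.363, -0.031]
contact_force: [0.3, -0.3, -0.5]
opening: 0.0166
```

```bash
python3 -c "
from h import *
st();go(-27,28,0,60)"
```

```text
tip tray [-140.4  266. ] h 135.7 open 16.6 F [ 0.3 -0.3 -0.5] q [ 0.59 -0.23  1.89 -0.01  1.49  0.46] t 1.7
turn [-0.76  0.83  0.44] shift after turn [-24.05  11.11   7.57] t 1.7
```

Request:
jog_arm(steps=[[[-3.1,1.4,0.5],[-0.8,0.8,0.4]],[[-3.1,1.4,0.8],[0,0,0]],[[-3.1,1.4,0.9],[0,0,0]],[[-3.1,1.4,0.9],[0,0,0]],[[-3.1,1.4,0.9],[0,0,0]],[[-3.1,1.4,0.9],[0,0,0]],[[-3.1,1.4,0.9],[0,0,0]],[[-2.4,1.3,0.9],[0,0,0]]])

```text
t: 2.5
tool_pos: [0.5188, 0.1036, 0.3233]
tool_rot: [2.078, 2.356, 0.002]
contact_force: [0.9, 0.6, -0.5]
opening: 0.0163
```

```bash
python3 -c "
from h import *
import cv2
st();go(-27,28,0,4)
cv2.imwrite('pics/w1.png',ctrl.get_image('wrist')[:,:,::-1])"
```

```text
tip tray [-24.7  16.2] h 65.3 open 16.3 F [ 0.9  0.6 -0.5] q [ 0.06 -0.11  1.91  0.    1.34 -0.07] t 2.5
turn [ 0.08 -0.04 -0.03] shift after turn [ 1.19 -0.2   6.13] t 2.5
```

View pics/w1.png

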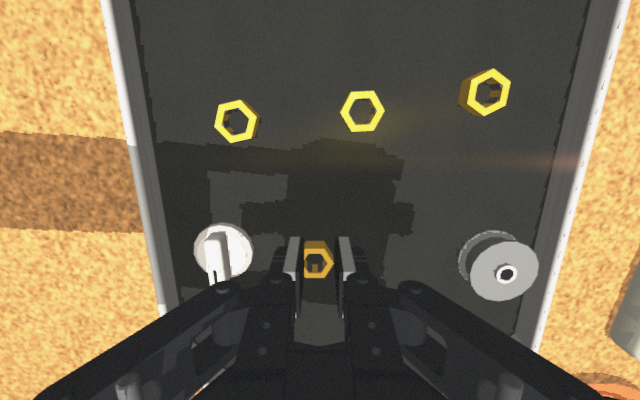

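The gap between the fingers is lined up in x with nut3 at (315,262). The knob at (222,250) and the pulley at (500,265) are clear, so I'm going down behind the nut.

Request:
jog_arm(steps=[[[1.4,-0.2,0.6],[0,0,0]],[[0,0,1],[0,0,0]],[[0,0,1],[0,0,0]],[[0,0,1],[0,0,0]],[[0,0,0.8],[0,0,0]],[[0,0,0.5],[0,0,0]],[[0,0,0],[0,0,0]]])

```text
t: 3.25
tool_pos: [0.514, 0.1168, 0.2658]
tool_rot: [-2.077, -2.353, 0.008]
contact_force: [0.0, 0.3, -0.4]
opening: 0.0164
```

```bash
python3 -c "
from h import *
st();go(-27,28,0,4)"
```

```text
tip tray [-29.   29.6] h 7.8 open 16.4 F [ 0.   0.3 -0.4] q [ 0.08 -0.05  1.96 -0.    1.24 -0.04] t 3.25
turn [-0.32  0.06 -0.08] shift after turn [-0.18  0.11  0.38] t 3.25
```

Request:
jog_arm(steps=[[[-1.3,0.1,0],[0,0,0]],[[-1.3,0,0],[0,0,0]],[[-1.3,0,0],[0,0,0]],[[-1.3,0,0],[0,0,0]],[[-1.3,0,0],[0,0,0]],[[-1.3,0,0],[0,0,0]]])

```text
t: 3.85
tool_pos: [0.5262, 0.0332, 0.2679]
tool_rot: [2.078, 2.356, -0.004]
contact_force: [0.2, 1.2, -0.4]
opening: 0.0161
```

```bash
python3 -c "
from h import *
import cv2
st();go(-25,-185,0,4)
cv2.imwrite('pics/w2.png',ctrl.get_image('wrist')[:,:,::-1])"
```

```text
tip tray [-26.8 -55. ] h 9.9 open 16.1 F [ 0.2  1.2 -0.4] q [-0.08 -0.05  1.96 -0.    1.24 -0.2 ] t 3.85
turn [-0.1   0.12 -0.04] shift after turn [-13.04   0.15   0.59] t 3.85
```

View pics/w2.png

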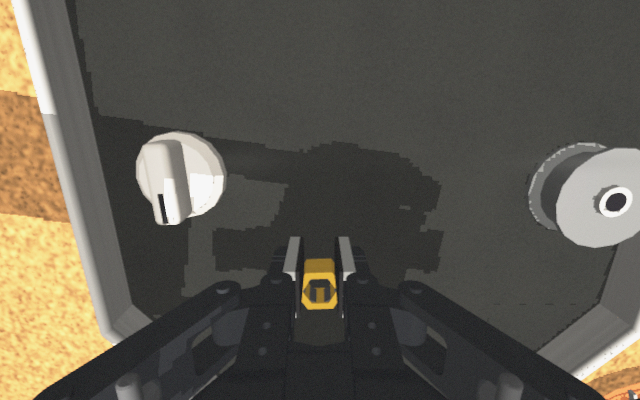

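Request:
jog_arm(steps=[[[-0.2,0,0.5],[0,0,0]],[[-1.2,0,0.1],[0,0,0]],[[-1.2,0,0],[0,0,0]],[[-1.2,0,0],[0,0,0]],[[-1.2,0,0],[0,0,0]]])

```text
t: 4.4
tool_pos: [0.5334, -0.021, 0.2624]
tool_rot: [2.077, 2.355, -0.003]
contact_force: [0.5, -0.3, 0.4]
opening: 0.0165
```

```bash
python3 -c "
from h import *
import cv2
st();go(-25,-185,0,4)
im=ctrl.get_image('scene')
cv2.imwrite('pics/s2.png',cv2.resize(im[100:320,220:450],None,fx=2.6,fy=2.6)[:,:,::-1])"
```

```text
tip tray [ -26.2 -109.8] h 4.4 open 16.5 F [ 0.5 -0.3  0.4] q [-0.18 -0.03  1.95 -0.    1.23 -0.3 ] t 4.4
turn [-0.01  0.14 -0.05] shift after turn [-7.57  0.12  0.04] t 4.4
```

View pics/s2.png

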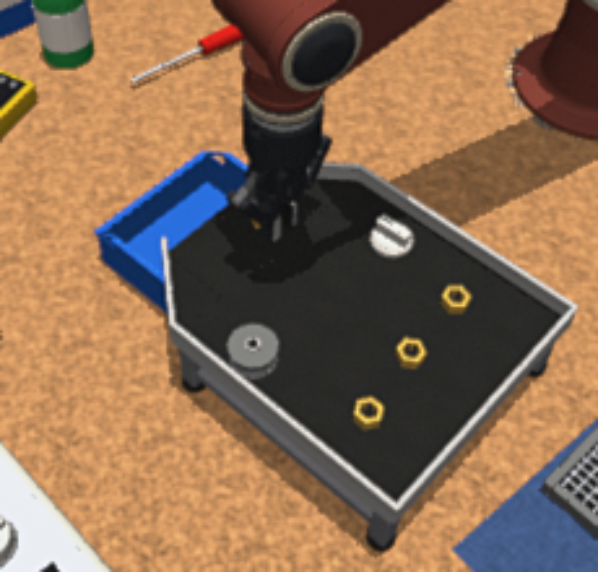

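The nut is riding ahead of the fingers at (255,225). I'll keep pushing it over the lip.

Request:
jog_arm(steps=[[[-1.3,0,0.05],[0,0,0]],[[-1.2,0,0.05],[0,0,0]],[[-1.2,0,0],[0,0,0]],[[-1.2,0,0],[0,0,0]],[[-1.2,0,0],[0,0,0]],[[-1.2,0,0],[0,0,0]],[[0,0,0],[0,0,0]]])

```text
t: 5.15
tool_pos: [0.5433, -0.1026, 0.2614]
tool_rot: [2.079, 2.351, -0.006]
contact_force: [-0.2, 0.1, 0.4]
opening: 0.0166
```

```bash
python3 -c "
from h import *
import cv2
st();go(3,125,0,60)
im=ctrl.get_image('scene')
cv2.imwrite('pics/s3.png',cv2.resize(im[100:320,220:450],None,fx=2.6,fy=2.6)[:,:,::-1])"
```

```text
tip tray [ -26.7 -192.3] h 3.4 open 16.6 F [-0.2  0.1  0.4] q [-0.32  0.02  1.9  -0.    1.22 -0.44] t 5.15
turn [-0.04  0.27 -0.19] shift after turn [31.65  2.96 -5.66] t 5.15
```

View pics/s3.png

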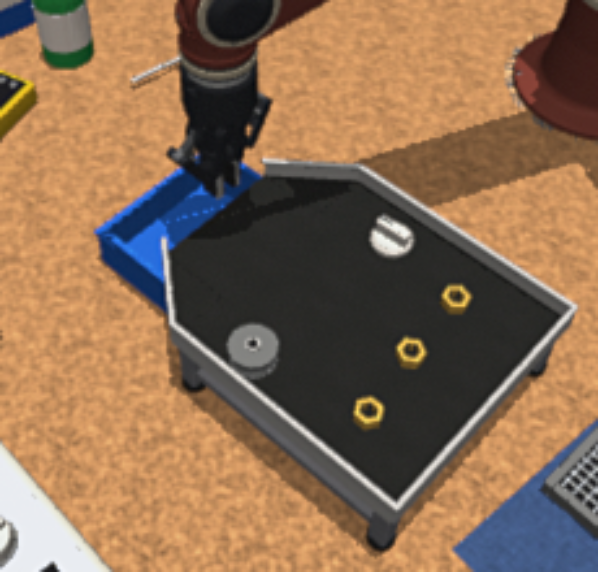

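The tray in front of the lip is clear, so nut3 seems to have dropped. I'll confirm that in the bin once the arm moves away. Now lifting and going back to nut2.

Request:
jog_arm(steps=[[[0,0,-3.5],[0,0,0]],[[1,0.2,-2.8],[0,0,0]],[[5,0.5,0],[0,0,0]],[[5,0.5,0],[0,0,0]],[[5,0.5,0],[0,0,0]],[[5,0.5,0],[0,0,0]],[[5,0.4,0],[0,0,0]],[[4,0.3,0],[0,0,0]]])

```text
t: 6.0
tool_pos: [0.535, 0.2019, 0.3257]
tool_rot: [2.09, 2.344, -0.002]
contact_force: [0.3, -1.0, 0.9]
opening: 0.0163
```

```bash
python3 -c "
from h import *
import cv2
st();go(3,125,0,6)
im=ctrl.get_image('scene')
cv2.imwrite('pics/s4.png',cv2.resize(im[100:320,220:450],None,fx=2.6,fy=2.6)[:,:,::-1])"
```

```text
tip tray [  3.4 111.3] h 67.7 open 16.3 F [ 0.3 -1.   0.9] q [ 0.23 -0.01  1.81 -0.    1.34  0.12] t 6.0
turn [-0.01  0.1  -0.65] shift after turn [ 1.34 -0.04  6.17] t 6.0
```

View pics/s4.png

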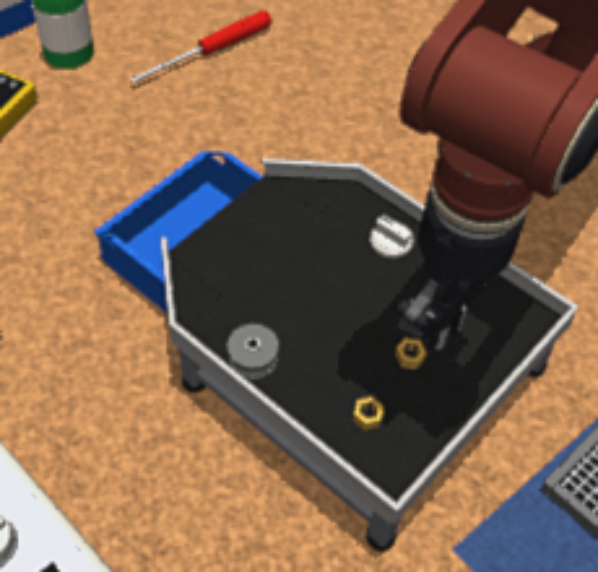

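```bash
python3 -c "
from h import *
im=ctrl.get_image('top')
cv2.imwrite('pics/t4.png',cv2.resize(im[120:270,205:415],None,fx=3.8,fy=3.8,interpolation=cv2.INTER_CUBIC)[:,:,::-1])"
```

```text
(no output)
```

View pics/t4.png

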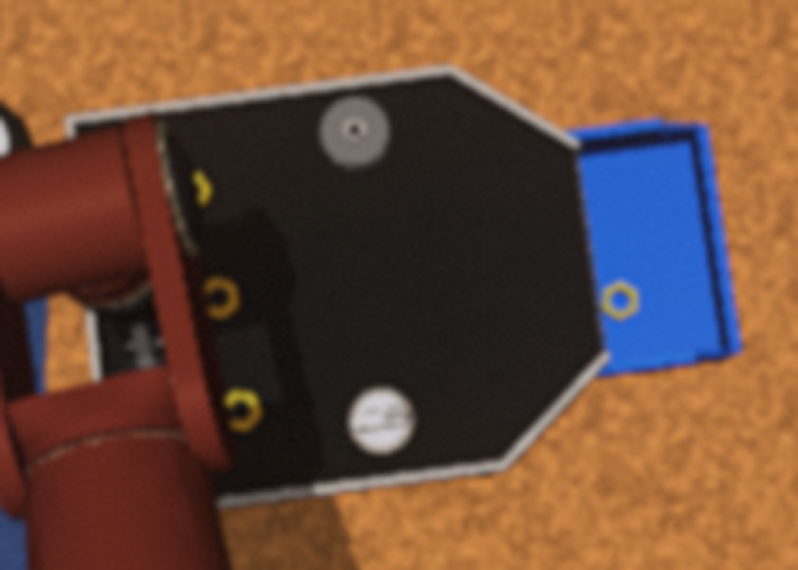

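Nut3 is in the bin at (620,300) in the crop. Going down behind nut2.

Request:
jog_arm(steps=[[[1.4,0,0.5],[0,0,-0.6]],[[0.1,0,1],[0,0,0]],[[0,0,1],[0,0,0]],[[0,0,1],[0,0,0]],[[0,0,1],[0,0,0]],[[0,0,0.6],[0,0,0]],[[0,0,0],[0,0,0]]])

```text
t: 6.8
tool_pos: [0.5319, 0.2167, 0.2684]
tool_rot: [-2.072, -2.361, 0.009]
contact_force: [0.4, 0.1, -0.7]
opening: 0.0164
```

```bash
python3 -c "
from h import *
st();go(3,-190,0,4)"
```

```text
tip tray [  1.4 126.1] h 10.4 open 16.4 F [ 0.4  0.1 -0.7] q [ 0.26  0.06  1.84 -0.    1.24  0.13] t 6.8
turn [-0.27  0.2   0.24] shift after turn [-31.67   0.09   0.64] t 6.8
```

Request:
jog_arm(steps=[[[-0.3,0.1,0.5],[-0.3,0.2,0.2]],[[-1.3,0,0.1],[0,0,0]],[[-1.3,0,0],[0,0,0]],[[-1.3,0,0],[0,0,0]],[[-1.3,0,0],[0,0,0]],[[-1.3,0,0],[0,0,0]],[[-1.3,0,0],[0,0,0]],[[-1.3,0,0],[0,0,0]]])

```text
t: 7.6
tool_pos: [0.5464, 0.1153, 0.2638]
tool_rot: [2.075, 2.354, 0.005]
contact_force: [0.2, 0.7, 0.4]
opening: 0.0165
```

```bash
python3 -c "
from h import *
st();go(3,-190,0,4)"
```

```text
tip tray [ 4.7 24.2] h 5.8 open 16.5 F [0.2 0.7 0.4] q [ 0.07  0.02  1.89  0.    1.22 -0.05] t 7.6
turn [ 0.26  0.01 -0.01] shift after turn [-21.42  -0.09   0.18] t 7.6
```

Request:
jog_arm(steps=[[[-1.3,0,0.1],[0,0,0]],[[-1.3,0,0.05],[0,0,0]],[[-1.3,0,0],[0,0,0]],[[-1.3,0,0],[0,0,0]],[[-1.3,0,0],[0,0,0]],[[-1.3,0,0],[0,0,0]],[[-1.3,0,0],[0,0,0]],[[-1.3,0,0],[0,0,0]]])

```text
t: 8.4
tool_pos: [0.5606, 0.0026, 0.2626]
tool_rot: [2.076, 2.354, 0.007]
contact_force: [0.9, 0.8, 1.0]
opening: 0.0165
```

```bash
python3 -c "
from h import *
st();go(3,-190,0,4)
im=ctrl.get_image('scene')
cv2.imwrite('pics/s5.png',cv2.resize(im[100:320,220:450],None,fx=2.6,fy=2.6)[:,:,::-1])"
```

```text
tip tray [  4.7 -89.3] h 4.6 open 16.5 F [0.9 0.8 1. ] q [-0.13  0.03  1.88  0.    1.22 -0.25] t 8.4
turn [ 0.31 -0.02 -0.03] shift after turn [-10.06  -0.08   0.06] t 8.4
```

View pics/s5.png

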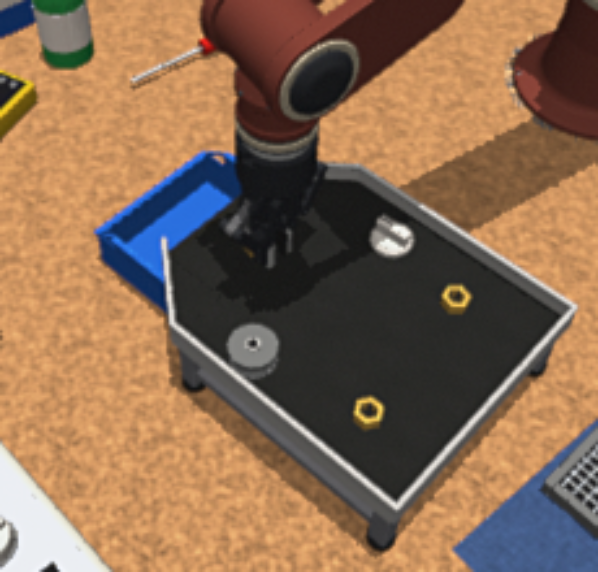

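Nut2 is ahead of the fingers at about (248,250). Nut1 and nut4 haven't moved.

Request:
jog_arm(steps=[[[-1.3,0,0.05],[0,0,0]],[[-1.3,0,0],[0,0,0]],[[-1.3,0,0],[0,0,0]],[[-1.3,0,0],[0,0,0]],[[-1.3,0,0],[0,0,0]],[[-1.3,0,0],[0,0,0]],[[-1.3,0,0],[0,0,0]],[[-0.5,0,0],[0,0,0]]])

```text
t: 9.25
tool_pos: [0.5737, -0.103, 0.262]
tool_rot: [2.076, 2.351, 0.005]
contact_force: [0.2, 0.0, -1.0]
opening: 0.0161
```

```bash
python3 -c "
from h import *
st()
# nut4: path from (-78,82) to (38,-175)
d=np.array([116,-257.]);d/=np.hypot(*d);print(d,np.degrees(np.arctan2(d[0],-d[1])))
s=np.array([-78,82])-d*38;print(s);go(*s,24.3,60)"
```

```text
tip tray [   4.5 -196. ] h 4.0 open 16.1 F [ 0.2  0.  -1. ] q [-0.31  0.08  1.83  0.    1.22 -0.43] t 9.25
[ 0.41139667 -0.91145641] 24.292601444295055
[-93.63307332 116.63534349]
turn [  0.29   0.16 -24.4 ] shift after turn [32.47  4.   -5.6 ] t 9.25
```

Request:
jog_arm(steps=[[[0,0,-3.5],[0,0,0]],[[0,0,-2.9],[0,0,-8.1]],[[0,0,0],[0,0,-8.1]],[[0,0,0],[0,0,-8.1]],[[5,0.6,0],[0,0,0]],[[5,0.6,0],[0,0,0]],[[5,0.6,0],[0,0,0]],[[5,0.6,0],[0,0,0]]])

```text
t: 10.05
tool_pos: [0.488, 0.0748, 0.3283]
tool_rot: [1.524, 2.74, 0.005]
contact_force: [1.0, 0.9, 1.0]
opening: 0.0161
```

```bash
python3 -c "
from h import *
st();go(-93.6,116.6,24.3,60)"
```

```text
tip tray [-58.   -8.9] h 70.3 open 16.1 F [1.  0.9 1. ] q [ 0.   -0.21  1.99 -0.    1.35 -0.55] t 10.05
turn [0.33 0.23 0.29] shift after turn [12.83  2.02  1.03] t 10.05
```

Request:
jog_arm(steps=[[[4.5,0.7,0],[0,0,0.3]],[[4.5,0.7,0],[0,0,0]],[[4.2,0.6,0.2],[0,0,0]],[[0,0,0.2],[0,0,0]]])

```text
t: 10.45
tool_pos: [0.4305, 0.2054, 0.3246]
tool_rot: [1.523, 2.74, 0.01]
contact_force: [-0.6, -0.8, -0.4]
opening: 0.016
```

```bash
python3 -c "
from h import *
st();go(-93.6,116.6,24.3,5)
cv2.imwrite('pics/w6.png',ctrl.get_image('wrist')[:,:,::-1])
im=ctrl.get_image('top')
cv2.imwrite('pics/t6.png',cv2.resize(im[120:270,205:415],None,fx=3.8,fy=3.8,interpolation=cv2.INTER_CUBIC)[:,:,::-1])"
```

```text
tip tray [-98.2 128.3] h 66.6 open 16.0 F [-0.6 -0.8 -0.4] q [ 0.29 -0.25  2.03 -0.    1.35 -0.27] t 10.45
turn [0.5  0.15 0.34] shift after turn [-1.3   0.09  6.16] t 10.45
```

View pics/w6.png

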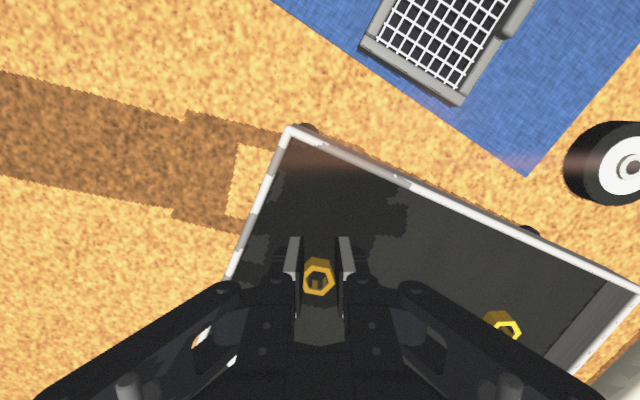

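View pics/t6.png

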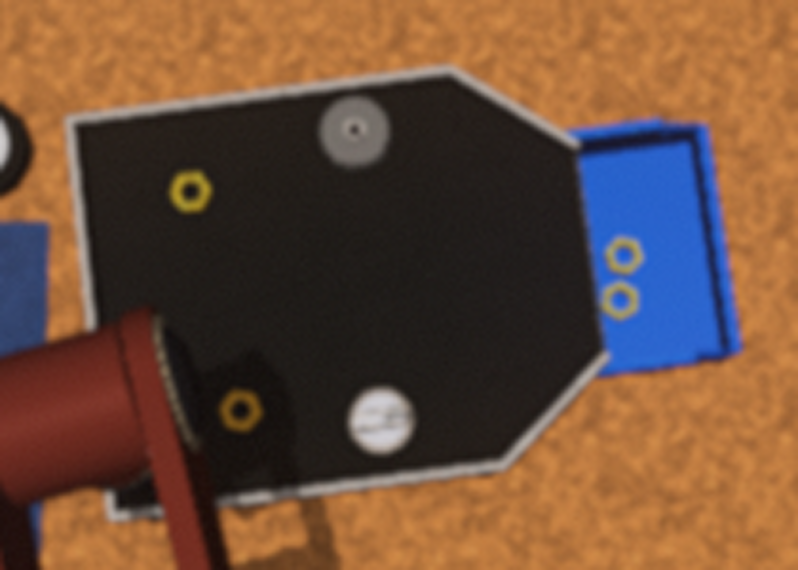

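Two nuts are in the bin, at (623,255) and (620,300). The wrist view shows nut4 centred ahead of the gap at (318,280), so I'm going down behind it.

Request:
jog_arm(steps=[[[-0.6,0.1,0.6],[0.5,0.1,0.3]],[[0,0,1.1],[0,0,0]],[[0,0,1.1],[0,0,0]],[[0,0,1.1],[0,0,0]],[[0,0,1.1],[0,0,0]],[[0,0,0.6],[0,0,0]],[[0,0,0],[0,0,0]]])

```text
t: 11.25
tool_pos: [0.4384, 0.1925, 0.2616]
tool_rot: [-1.551, -2.731, 0.009]
contact_force: [-0.3, 0.1, 0.2]
opening: 0.0161
```

```bash
python3 -c "
from h import *
st();go(44,-189,24.3,4)"
```

```text
tip tray [-94.3 113.6] h 3.6 open 16.1 F [-0.3  0.1  0.2] q [ 0.26 -0.17  2.07 -0.    1.24 -0.28] t 11.25
turn [-0.31  0.13 -0.71] shift after turn [-33.31   0.06  -0.04] t 11.25
```

Request:
jog_arm(steps=[[[-1.3,0,0],[0,0.1,-0.7]],[[-1.3,0,0],[0,0,0]],[[-1.3,0,0],[0,0,0]],[[-1.3,0,0],[0,0,0]],[[-1.3,0,0],[0,0,0]],[[-1.3,0,0],[0,0,0]]])

```text
t: 11.85
tool_pos: [0.4815, 0.1228, 0.2623]
tool_rot: [-1.531, -2.742, 0.006]
contact_force: [-0.1, 0.5, 0.1]
opening: 0.0163
```

```bash
python3 -c "
from h import *
st();go(44,-189,24.3,4)
im=ctrl.get_image('scene')
cv2.imwrite('pics/s7.png',cv2.resize(im[100:320,220:450],None,fx=2.6,fy=2.6)[:,:,::-1])"
```

```text
tip tray [-60.1  39.4] h 4.3 open 16.3 F [-0.1  0.5  0.1] q [ 0.1  -0.12  2.03 -0.    1.24 -0.45] t 11.85
turn [-0.22  0.04  0.12] shift after turn [-25.11   0.03   0.03] t 11.85
```

View pics/s7.png

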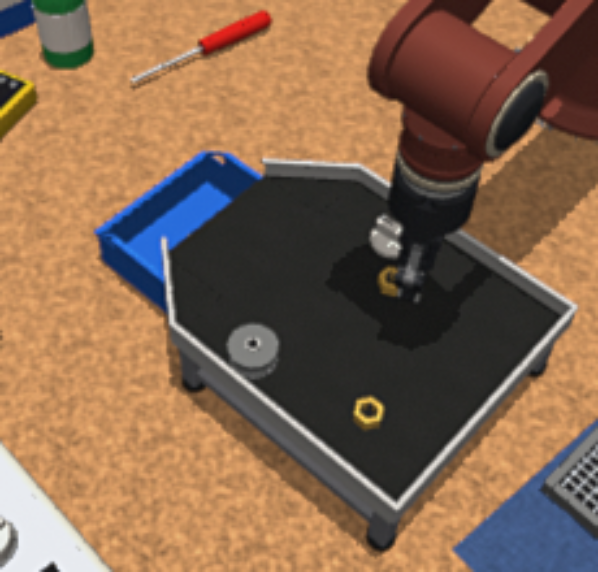

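Nut4 at (390,280) is leading the fingers, and the knob at (388,235) is untouched.

Request:
jog_arm(steps=[[[-1.3,0,0],[0,0,0]],[[-1.3,0,0],[0,0,0]],[[-1.3,0,0],[0,0,0]],[[-1.3,0,0],[0,0,0]],[[-1.3,0,0],[0,0,0]],[[-1.3,0,0],[0,0,0]],[[-1.3,0,0],[0,0,0]],[[-1.3,0,0],[0,0,0]]])

```text
t: 12.7
tool_pos: [0.5413, 0.0253, 0.2627]
tool_rot: [-1.533, -2.742, 0.006]
contact_force: [-0.8, 0.3, 0.5]
opening: 0.016
```

```bash
python3 -c "
from h import *
st();go(44,-189,24.3,4)
im=ctrl.get_image('scene')
cv2.imwrite('pics/s8.png',cv2.resize(im[100:320,220:450],None,fx=2.6,fy=2.6)[:,:,::-1])"
```

```text
tip tray [-12.9 -64.9] h 4.7 open 16.0 F [-0.8  0.3  0.5] q [-0.09 -0.01  1.93 -0.    1.23 -0.64] t 12.7
turn [-0.2   0.11  0.05] shift after turn [-13.68   0.02   0.07] t 12.7
```

View pics/s8.png

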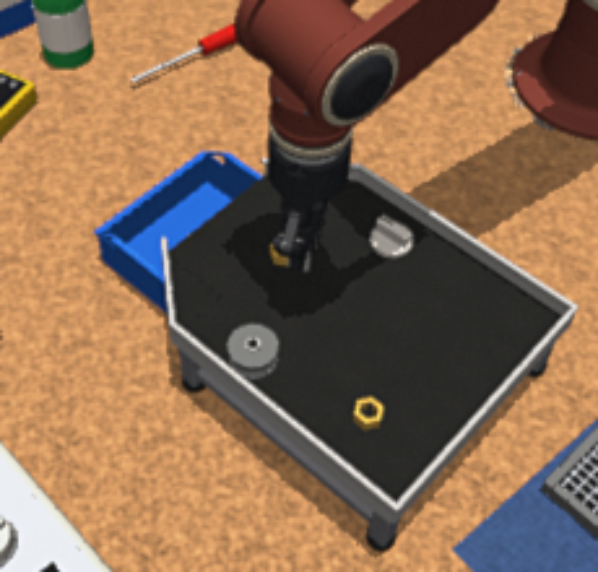

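The nut is still ahead of the fingers at (280,255), with about 13.7 cm left to the end of the push.

Request:
jog_arm(steps=[[[-1.3,0,0],[0,0,0]],[[-1.3,0,0],[0,0,0]],[[-1.3,0,0],[0,0,0]],[[-1.3,0,0],[0,0,0]],[[-1.3,0,0],[0,0,0]],[[-1.3,0,0],[0,0,0]],[[-1.3,0,0],[0,0,0]],[[-1.3,0,0],[0,0,0]]])

```text
t: 13.55
tool_pos: [0.6008, -0.0719, 0.263]
tool_rot: [1.533, 2.741, -0.007]
contact_force: [0.1, -0.1, -0.1]
opening: 0.0163
```

Request:
jog_arm(steps=[[[-1.3,0,0],[0,0,0]],[[-1.3,0,0],[0,0,0]],[[0,0,0],[0,0,0]]])

```text
t: 13.85
tool_pos: [0.6166, -0.0977, 0.2633]
tool_rot: [1.534, 2.739, -0.007]
contact_force: [0.2, -0.6, 0.2]
opening: 0.0163
```

```bash
python3 -c "
from h import *
st()
d=np.array([-36-81,-175-99.]);d/=np.hypot(*d);a=np.degrees(np.arctan2(d[0],-d[1]));print(d,a)
s=np.array([81,99])-d*38;e=np.array([81,99])+d*308;print(s,e);go(*s,a,60)"
```

```text
tip tray [  46.5 -196.8] h 5.3 open 16.3 F [ 0.2 -0.6  0.2] q [-0.28  0.17  1.73 -0.01  1.24 -0.82] t 13.85
[-0.39270369 -0.91966505] -23.122835891180614
[ 95.92274025 133.94727204] [ -39.95273678 -184.25683657]
turn [-0.06  0.29 47.38] shift after turn [32.27 -8.43 -5.47] t 13.85
```

Request:
jog_arm(steps=[[[0,0,-3.5],[0,0,0]],[[0,0,-3],[0,0,7.9]],[[0,0,0],[0,0,7.9]],[[0,0,0],[0,0,7.9]],[[0,0,0],[0,0,7.9]],[[0,0,0],[0,0,7.9]],[[0,0,0],[0,0,7.9]],[[0,0,0],[0,0,0]]])

```text
t: 14.65
tool_pos: [0.6163, -0.0964, 0.3303]
tool_rot: [-2.537, -1.853, 0.006]
contact_force: [-0.8, -0.6, -0.2]
opening: 0.0164
```

```bash
python3 -c "
from h import *
st();go(95.9,134,-23.1,60)"
```

```text
tip tray [  45.9 -194.9] h 72.3 open 16.4 F [-0.8 -0.6 -0.2] q [-0.27  0.11  1.68 -0.    1.35  0.04] t 14.65
turn [-0.15  0.18 -1.84] shift after turn [32.16 -8.35  1.23] t 14.65
```

Request:
jog_arm(steps=[[[4.5,-1.1,0],[0,0,-1.8]],[[4.5,-1.2,0],[0,0,0]],[[4.5,-1.2,0],[0,0,0]],[[4.5,-1.2,0],[0,0,0]],[[4.5,-1.2,0],[0,0,0]],[[4.5,-1.2,0],[0,0,0]],[[4,-1,0],[0,0,0]],[[0,0,0.3],[0,0,0]]])

```text
t: 15.45
tool_pos: [0.6214, 0.2352, 0.327]
tool_rot: [-2.484, -1.923, 0.003]
contact_force: [-0.7, -0.3, 0.2]
opening: 0.0161
```

```bash
python3 -c "
from h import *
st();go(95.9,134,-23.1,5)
cv2.imwrite('pics/w9.png',ctrl.get_image('wrist')[:,:,::-1])
im=ctrl.get_image('top')
cv2.imwrite('pics/t9.png',cv2.resize(im[120:270,205:415],None,fx=3.8,fy=3.8,interpolation=cv2.INTER_CUBIC)[:,:,::-1])"
```

```text
tip tray [ 93.  133.6] h 69.0 open 16.1 F [-0.7 -0.3  0.2] q [ 0.25  0.2   1.58 -0.    1.36  0.5 ] t 15.45
turn [-0.09  0.08  1.37] shift after turn [0.12 0.23 6.4 ] t 15.45
```

View pics/w9.png

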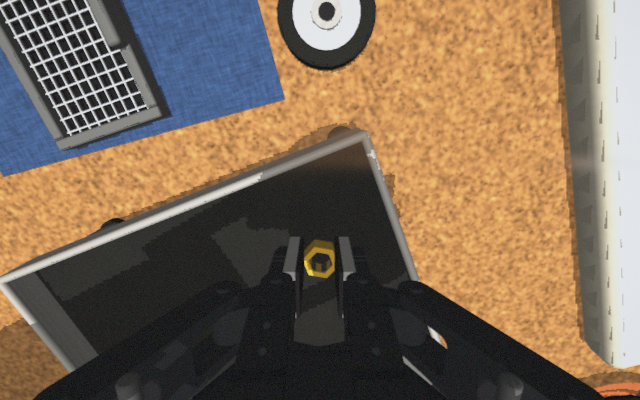

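View pics/t9.png

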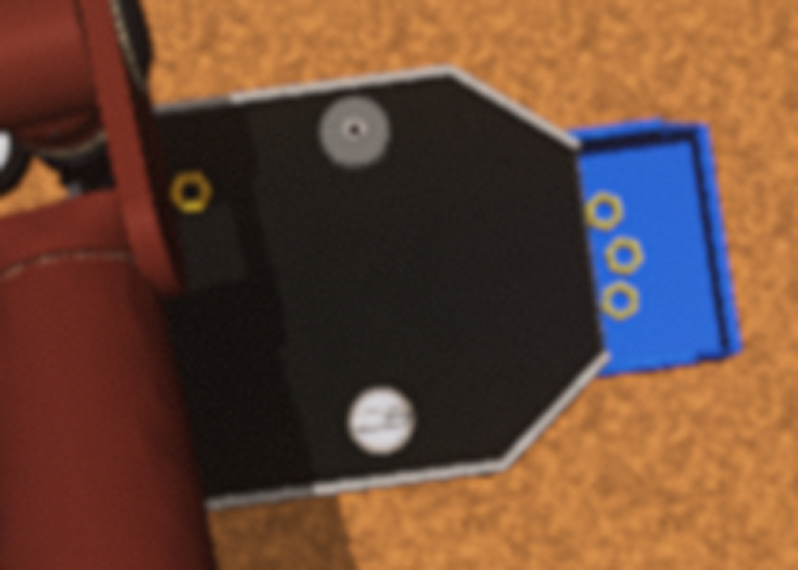

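Three nuts are in the bin, at (604,211), (623,255) and (620,300). Nut1 is centred in the gap at (320,260) in the wrist view, so I'm going down behind it.

Request:
jog_arm(steps=[[[0.1,0.2,0.7],[0,0,1.4]],[[0,0,1.1],[0,0,0]],[[0,0,1.1],[0,0,0]],[[0,0,1.1],[0,0,0]],[[0,0,1.1],[0,0,0]],[[0,0,0.6],[0,0,0]],[[0,0,0],[0,0,0]]])

```text
t: 16.25
tool_pos: [0.6238, 0.2254, 0.2612]
tool_rot: [-2.518, -1.878, 0.016]
contact_force: [-0.3, -1.3, 0.8]
opening: 0.0162
```

```bash
python3 -c "
from h import *
st();go(-43,-191,-23.1,4)"
```

```text
tip tray [ 92.9 122.9] h 3.2 open 16.2 F [-0.3 -1.3  0.8] q [ 0.24  0.26  1.63 -0.    1.26  0.53] t 16.25
turn [-0.38  0.45 -0.67] shift after turn [-34.34  -0.3   -0.08] t 16.25
```

Request:
jog_arm(steps=[[[-1.3,0,-0.1],[-0.3,0.4,-0.6]],[[-1.3,0,0],[0,0,0]],[[-1.3,0,0],[0,0,0]],[[-1.3,0,0],[0,0,0]],[[-1.3,0,0],[0,0,0]],[[-1.3,0,0],[0,0,0]]])

```text
t: 16.85
tool_pos: [0.6011, 0.1449, 0.2646]
tool_rot: [2.505, 1.894, 0.004]
contact_force: [-0.2, 0.9, -0.1]
opening: 0.0161
```

```bash
python3 -c "
from h import *
st();go(-43,-191,-23.1,4)
im=ctrl.get_image('scene')
cv2.imwrite('pics/s10.png',cv2.resize(im[100:320,220:450],None,fx=2.6,fy=2.6)[:,:,::-1])"
```

```text
tip tray [62.3 46.7] h 6.6 open 16.1 F [-0.2  0.9 -0.1] q [ 0.12  0.16  1.74 -0.    1.24  0.39] t 16.85
turn [ 0.15 -0.05  0.05] shift after turn [-25.98  -0.32   0.26] t 16.85
```

View pics/s10.png

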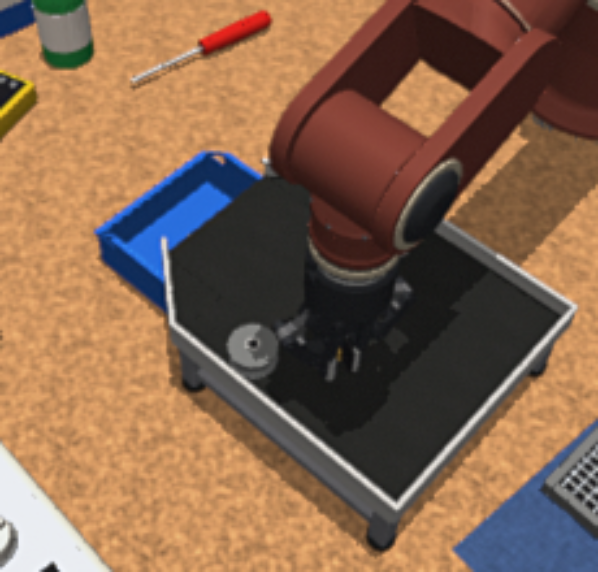

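Request:
jog_arm(steps=[[[-1.3,-0.1,0.2],[0,0,0]],[[-1.3,0,0.1],[0,0,0]],[[-1.3,0,0],[0,0,0]],[[-1.3,0,0],[0,0,0]],[[-1.3,0,0],[0,0,0]],[[-1.3,0,0],[0,0,0]],[[-1.3,0,0],[0,0,0]],[[-1.3,0,0],[0,0,0]]])

```text
t: 17.7
tool_pos: [0.5694, 0.0358, 0.2625]
tool_rot: [2.504, 1.892, 0.006]
contact_force: [-0.1, 0.5, -0.1]
opening: 0.0163
```

```bash
python3 -c "
from h import *
st();go(-43,-191,-23.1,4)
im=ctrl.get_image('scene')
cv2.imwrite('pics/s11.png',cv2.resize(im[100:320,220:450],None,fx=2.6,fy=2.6)[:,:,::-1])"
```

```text
tip tray [ 17.5 -57.6] h 4.5 open 16.3 F [-0.1  0.5 -0.1] q [-0.07  0.05  1.86  0.    1.22  0.21] t 17.7
turn [ 0.28 -0.08  0.02] shift after turn [-14.62  -0.25   0.05] t 17.7
```

View pics/s11.png

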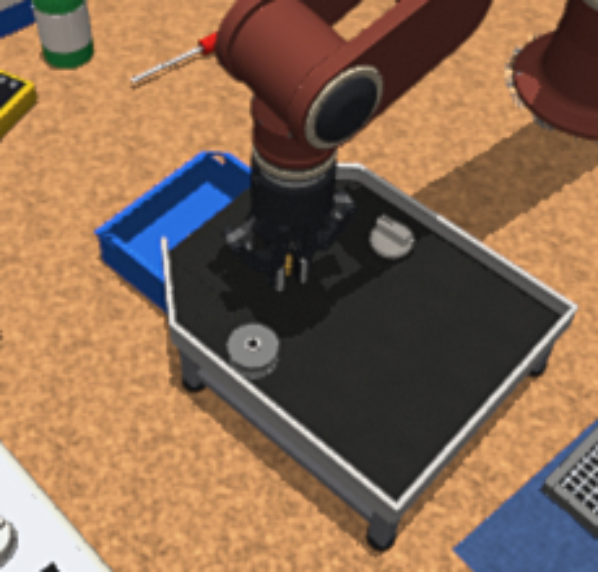

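Nut1 shows in the gap at (290,262), ahead of the fingers. The last stretch:

Request:
jog_arm(steps=[[[-1.3,0,0],[0,0,0]],[[-1.3,0,0],[0,0,0]],[[-1.3,0,0],[0,0,0]],[[-1.3,0,0],[0,0,0]],[[-1.3,0,0],[0,0,0]],[[-1.3,0,0],[0,0,0]],[[-1.3,0,0],[0,0,0]],[[-1.3,0,0],[0,0,0]]])

```text
t: 18.55
tool_pos: [0.5379, -0.0737, 0.262]
tool_rot: [2.504, 1.891, 0.003]
contact_force: [0.2, -0.7, -0.5]
opening: 0.0164
```

Request:
jog_arm(steps=[[[-1.3,0,0],[0,0,0]],[[-1.3,0,0],[0,0,0]],[[-0.6,0,0],[0,0,0]],[[0,0,0],[0,0,0]],[[0,0,-3.5],[0,0,0]],[[0,0,-4],[0,0,0]],[[4,0,-4],[0,0,0]],[[4.5,0,-2],[0,0,0]]])

```text
t: 19.35
tool_pos: [0.5484, -0.0328, 0.3909]
tool_rot: [-2.511, -1.877, 0.008]
contact_force: [1.1, 0.0, 0.3]
opening: 0.0164
```

Request:
jog_arm(steps=[[[4.5,0,-2],[0,0,0]],[[4.5,0,-1],[0,0,0]],[[4.5,0,0],[0,0,0]],[[0,0,0],[0,0,0]]])

```text
t: 19.75
tool_pos: [0.5883, 0.1057, 0.4285]
tool_rot: [-2.51, -1.887, -0.009]
contact_force: [-1.1, -0.6, -0.4]
opening: 0.0161
```

```bash
python3 -c "
from h import *
st()
cv2.imwrite('pics/t12.png',ctrl.get_image('top')[:,:,::-1])
cv2.imwrite('pics/s12.png',ctrl.get_image('scene')[:,:,::-1])"
```

```text
tip tray [44.9 10.2] h 170.5 open 16.1 F [-1.1 -0.6 -0.4] q [ 0.05 -0.03  1.65  0.    1.51  0.33] t 19.75
```

View pics/t12.png

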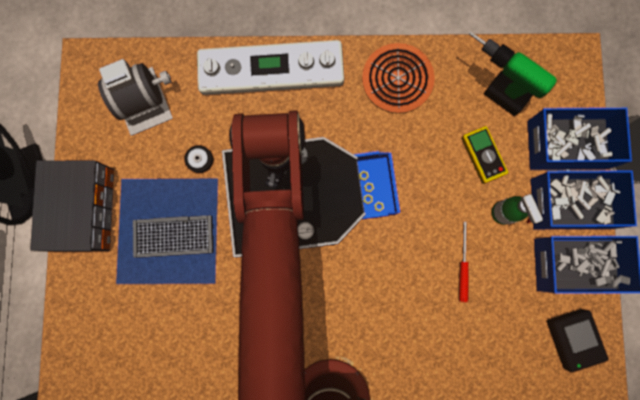

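View pics/s12.png

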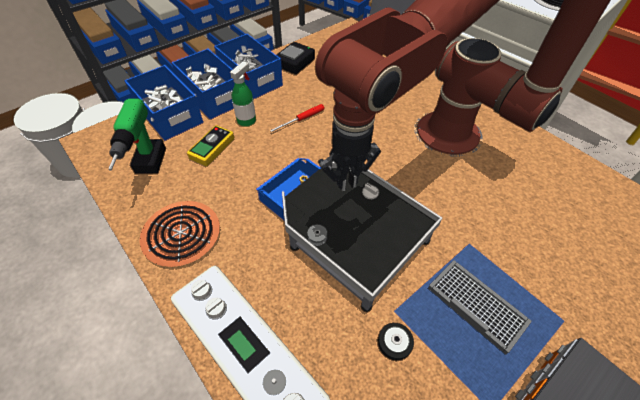

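```bash
python3 -c "
from h import *
im=cv2.imread('pics/t12.png')
for c,s in nuts(im[:,:,::-1].copy()):
    if 345<c[0]<410: print('bin nut',c.round(1),s[4])
a=cv2.resize(im[140:230,340:410],None,fx=6,fy=6,interpolation=cv2.INTER_CUBIC)
cv2.imwrite('pics/t12c.png',a)
d0=cv2.imread('pics/scene0.png');d1=cv2.imread('pics/s12.png')
cv2.imwrite('pics/cmp.png',np.vstack([cv2.resize(d[160:280,250:400],None,fx=2.4,fy=2.4) for d in(d0,d1)]))
o=ctrl.get_obs();print(o['t'],abs(o['dq']).max())
"
```

```text
19.85 0.0432313585629966
```

View pics/t12c.png

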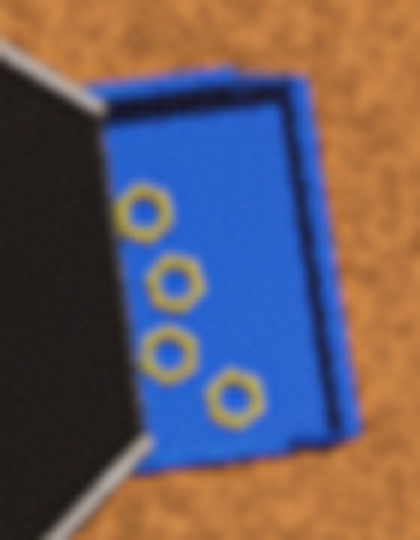

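View pics/cmp.png

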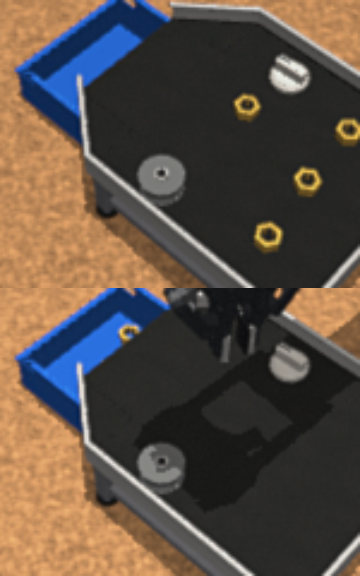

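All four nuts lie in the bin, and the pulley, knob and bin are where they were at the start. The arm is clear of everything, so I'm handing in.

```bash
python3 -c "
from station import ctrl
print(ctrl.finish_job())"
```

```text
the job is handed in; nothing more can be done
None
```

All four nuts are in the blue bin, and I handed the job in at about 20 s. I set the fingers 16 mm apart and pushed each nut along the tray floor and over the lip, without picking any up. The two outer nuts went on slanted lines to stay clear of the knob and the pulley.

- **Nuts:** the last top picture shows four nuts lying flat in the bin and none on the visible part of the tray. My colour-mask count found none in the bin, because its limits did not fit nuts seen against the blue. The count of four is therefore read by eye from the enlarged picture.
- **Left alone:** the before-and-after scene pictures show the pulley, the stove knob and the bin in the same places. The other things on the bench look unmoved.
- **Forces:** contact-force readings between moves were about 1 N on each axis. The arm ended about 170 mm above the tray floor, touching nothing.

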